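Kit out the drawer-front tray

TASK

Put together the kit for the new drawer fronts in the grey divided tray: one of the two long bar handles in each of the two long lanes, standing on its feet, the round knob upright in the smaller well, and the top cup only of the nested stack upright in the larger well. Leave the two short handles, the square knob and the lower cup standing where they are.

Things in the scene. Friction and masses are not known exactly. Their poses are not given: they have to be found in the camera images.
- tray: grey open tray, 162 (x) x 194 mm (y), fixed, faces any way; floor and walls 6 mm thick, wall tops 20 mm above the bench. Origin: centre of underside, z up. Inside, (x, y) in mm: two lanes along x, 150 x 48, centred (0, -67) and (0, -13); two wells 74 wide in y: larger, 84 long in x, centred (-33, 54); smaller, 60 long, centred (45, 54).
- handle_a: black bar handle, long: level bar 128 mm long (along its x), 12 x 12 mm, from 24 to 36 mm above what it stands on, on two posts 96 mm apart with round 18 mm feet. Loose, 60 to 130 g. Origin: on the underside, midway between the feet; z up. The same as handle_b; either may go in either lane.
- handle_b: black bar handle, long: level bar 128 mm long (along its x), 12 x 12 mm, from 24 to 36 mm above what it stands on, on two posts 96 mm apart with round 18 mm feet. Loose, 60 to 130 g. Origin: on the underside, midway between the feet; z up. The same as handle_a.
- short_a: black bar handle, short (a look-alike, to be left): level bar 80 mm long (along its x), 12 x 12 mm, from 24 to 36 mm above what it stands on, on two posts 48 mm apart with round 18 mm feet. Loose, 60 to 130 g. Origin: on the underside, midway between the feet; z up.
- short_b: black bar handle, short (a look-alike, to be left): level bar 80 mm long (along its x), 12 x 12 mm, from 24 to 36 mm above what it stands on, on two posts 48 mm apart with round 18 mm feet. Loose, 60 to 130 g. Origin: on the underside, midway between the feet; z up.
- knob_round: black cabinet knob with a round head (36 mm across, from 14 to 28 mm above the surface) on a thin stem and a round 26 mm foot. Stands on its foot, loose, 35 to 70 g. Origin: centre of the underside, z up. 
- knob_square: black cabinet knob with a square head (36 x 36 mm along its x and y, from 14 to 28 mm above the surface) on a thin stem and a round 26 mm foot. Stands on its foot, loose, 35 to 70 g. Origin: centre of the underside, z up. A look-alike, to be left.
- cup_top: aluminium cup, the upper of two nested: round, open, 39 mm tall; upright collar 56 mm across from 17 to 39 mm above its underside, below it a body 40 to 45 mm across that drops loosely into the next cup. Origin: centre of underside, z up. Loose, 40 to 85 g. At first its underside is 22 mm above the bench and its collar rests on the lower cup's rim.
- cup_below: aluminium cup, the lower of two nested, standing on the bench: round, open, 39 mm tall; upright collar 56 mm across from 17 to 39 mm above its underside, below it a body 40 to 45 mm across that drops loosely into the next cup. Origin: centre of underside, z up. Loose, 60 g. To be left standing.
Mind the look-alikes: they are no part of the job. Leave any pink look-alike of the short_b alone.

How it is judged:
By the outcome, as a careful person would: the job done as asked, in the order asked, and still so for the second after the job is handed in, with the robot touching nothing.
It also fails if it takes over 109 s, if anything falls off the work surface, if the arm or the gripper's body presses on something with over 40 N, if the wrist force passes 120 N, or if a joint passes its speed limit or range.

ROBOT

A 7-joint arm with a two-finger parallel gripper is mounted at the origin on the work surface. World frame = base frame: x ahead of the robot, y to its left, z up, the work surface at z = 0. Lengths are in mm, angles in rad, forces in N, time in s.
With the tool pointing down it reaches from about 425 to 875 mm from the base axis. Payload 8.4 kg.
Tool frame: the origin (TCP) lies at the very end of the fingers, on their centre line; the grasp point (between the pads) lies 19 mm behind it (manip.grip_depth is the distance from the TCP to the grasp point, in mm); y points along the fingers, x is the direction in which the jaws open and shut, and the axes are right-handed (so a half turn about y gives the same grasp; the last joint's range is limited). The gripper opens to 87 mm and grips with 3 to 60 N. Pads are 19 mm wide; open, the fingers measure 117 mm over their backs; the gripper's body (75 mm by 190 mm) begins 51 mm behind the grasp point.
Start: joints at [1.072, 0.333, 0.04, 1.465, -0.013, 1.343, -0.059], TCP at [252.978, -598.72, 222.546] pointing down, gripper open.
Joint ranges: [-2.58, 2.58], [-0.38, 2.09], [-1.3, 1.39], [0.25, 2.4], [-1.5, 4.64], [0.08, 2.09], [-2.65, 2.65]. Speed limits (rad/s): [2.22, 2.22, 2.79, 2.79, 3.14, 3.14, 3.14].

INTERFACE

Orientations are given as a unit quaternion [w, x, y, z].
In Python, from station import manip gives the robot as it stands. The module is installed in compiled form; this text tells all that it offers.
- The arm moves only by the shell command python3 -m handwheel 'ROWS' [OPENING] [FORCE]. ROWS is JSON, a list that holds one entry, the list of rows, each a list of 4 numbers: the shift along the tool's x, y, z in mm, then the turn about the tool's y in rad. A call has 1 to 8 rows; each row shifts and turns the commanded pose from where the row before left it, along the tool's axes as they then stand; what a row does not reach is not made up. A row lasts 1/12 s, in which the tool goes at most 41.7 mm and 7.16 degrees, less where a joint would pass 70% of its speed; a pose out of reach is approached as far as the arm can. A call with a gripper value outside its range is refused whole. OPENING is the finger opening in mm, from 0 to 87, set as the call begins (- or left out, the last holds). The fingers move at their own pace and stop on an object; FORCE is the grip in N (left out, the last holds). Time passes only in rows, so rows that do not move let the fingers close. It gives the time, the measured TCP pose, the force and the opening at its end, in the units of the state.
- manip.observe(): the state, without advancing time (a new reading comes with each control period).
- manip.grab_frame(name): name is "scene" or "top"; returns the picture (384x512x3 uint8, blue, green, red); there is no depth.
- manip.camera_params(name): a dict with "fx", "fy", "cx", "cy" (pixels), "k1" (the pictures are not rectified: a ray, as slopes to the right and down, at radius r is drawn at 1 + k1 r^2 times it, then the intrinsics apply), "R" (3x3) and "t" (3): a world point X has camera coordinates R X + t. Camera axes: x right, y down, z forward; pixel columns grow to the right and rows downward; lengths in mm; the calibration is good to about 2 mm. A picture is of the moment at which its call begins. camera_params takes no time and is no camera call.
- manip.hand_in(): hands the job in, once; it reports no verdict.
Trained networks look in the newest picture that a camera, given by its name, has taken for a name from the list of things; names that differ only in an ending like _2 or _b are one class to them, and where a whole thing is asked for, a point or a joint stands for the part that bears it (a point fixed in the world has none). Each returns a list of dicts, best first, with "confidence" (0 to 1); they miss things now and then, are a little off and sometimes report something else, mostly with a low value. They report only what shows in the picture. A call takes as long as a camera call. They do not tell look-alikes from the thing itself.
- manip.find_in(camera, name): "uv" ([column, row] in pixels, amid what is visible of it).
- manip.masks_of(camera, name): "region" (384x512 bool, what is visible of it) and "uv" ([column, row] in pixels, amid what is visible of it).
The state is a dict: "clock": time; "joint_pos": joint angles; "dq": joint speeds; "joint_efforts": joint torques, N m; "eef_pos": TCP position; "orientation": TCP orientation; "force": force on the tool from outside, world axes, zero at the start; "wrist_torque": the same for the moment, N m; "gripper_width": finger opening in mm.
Only numpy, scipy, OpenCV 4.12 (cv2) and the standard library are available. Lean on these libraries where they do the work, as an engineer would, in place of code of your own. Each camera call takes 0.05 s, during which the arm holds its last target.

## Working session

There is one attempt and no reset: what is moved stays moved. The work goes in short steps, Python scripts to look and compute and a shell command to move; the robot and the scene stay as the last step left them, time stands still between calls to the robot, and variables do not carry over. Pictures are saved under pics/ and viewed, and the job is handed in when it is done.

```bash
mkdir -p pics; ls; python3 - <<'E'
from station import manip
import cv2
s=manip.observe(); print(s)
for n in("scene","top"):
    p=manip.camera_params(n); print(n,p)
    cv2.imwrite(f"pics/{n}0.png",manip.grab_frame(n))
E
```

```text
pics
{'clock': 0.0, 'joint_pos': array([ 1.07182565,  0.33390658,  0.03986513,  1.46625188, -0.01343606,
        1.34328608, -0.05851781]), 'dq': array([ 7.59082649e-04,  4.10008217e-04, -2.81079376e-04, -5.03206175e-05,
       -4.43133041e-04,  1.09503613e-03, -9.53235736e-04]), 'joint_efforts': array([-1.43165056e-03, -6.56360650e+01,  1.33381851e+00, -4.03809035e+01,
       -5.98645932e-02,  4.48662951e-02,  2.03737504e-04]), 'eef_pos': array([ 252.79730554, -598.33078622,  221.67142046]), 'orientation': array([ 0.58960517, -0.58902719,  0.39125689, -0.39029573]), 'force': array([0.37314545, 0.88471569, 1.05258094]), 'wrist_torque': array([-0.0037531 , -0.00669976,  0.01727859]), 'gripper_width': 86.72185851933459}
scene {'fx': 362.5804408546254, 'fy': 362.5804408546254, 'cx': 247.71557012093032, 'cy': 190.72963088149814, 'k1': -0.09541706102507029, 'R': array([[ 0.38411759,  0.92323402,  0.00962416],
       [ 0.47118892, -0.18705574, -0.86196934],
       [-0.79399917,  0.33563238, -0.50686904]]), 't': array([-170.59165434, -162.53084863, 1322.49932036])}
top {'fx': 490.71189613638893, 'fy': 490.71189613638893, 'cx': 257.8204941538647, 'cy': 181.8623032020956, 'k1': 0.06805868529006381, 'R': array([[-0.02427365, -0.9997044 ,  0.00137676],
       [-0.99217651,  0.02392212, -0.12252963],
       [ 0.12246048, -0.00434023, -0.9924639 ]]), 't': array([  -1.72653407,  451.51878846, 1221.04704158])}
```

View pics/top0.png

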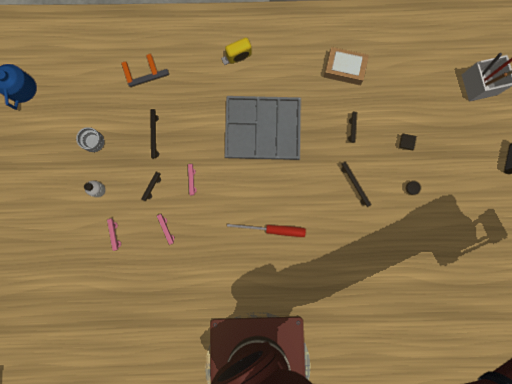

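View pics/scene0.png

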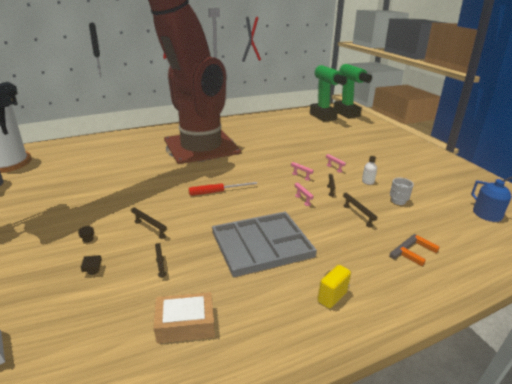

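```bash
cat > h.py <<'E'
from station import manip
import numpy as np, cv2
from scipy.spatial.transform import Rotation as Ro
from scipy.optimize import least_squares
def proj(n,X):
    p=manip.camera_params(n); c=np.atleast_2d(X)@p["R"].T+p["t"]
    s=c[:,:2]/c[:,2:]; s=s*(1+p["k1"]*(s**2).sum(1,keepdims=True))
    return s*[p["fx"],p["fy"]]+[p["cx"],p["cy"]]
def ray(n,uv):
    p=manip.camera_params(n); d=(np.asarray(uv,float)-[p["cx"],p["cy"]])/[p["fx"],p["fy"]]
    s=d.copy()
    for _ in range(30): s=d/(1+p["k1"]*(s@s))
    C=-p["R"].T@p["t"]; return C,p["R"].T@np.r_[s,1]
def at(n,uv,z):
    C,d=ray(n,uv); return (C+d*(z-C[2])/d[2])
def tool(s=None):
    s=s or manip.observe(); q=s["orientation"]; return np.array(s["eef_pos"]),Ro.from_quat([q[1],q[2],q[3],q[0]]).as_matrix()
E
python3 - <<'E'
from h import *
np.set_printoptions(precision=2,suppress=True)
P,R=tool(); print(R)
for n in("top","scene"): print(n,ray(n,[256,192])[0])
im=manip.grab_frame("top"); im2=manip.grab_frame("scene")
for cam in("top","scene"):
  for k in("handle_a","short_a","knob_round","knob_square","cup_top","tray"):
    for r in manip.masks_of(cam,k):
        m=r["region"].astype(np.uint8); c=cv2.minAreaRect(cv2.findNonZero(m))
        print(cam,k,round(r["confidence"],2),np.array(r["uv"]),"area",m.sum(),np.array(c[0]),np.array(c[1]),round(c[2],1),"w",at(cam,r["uv"],{'h':30,'s':30,'k':28,'c':50,'t':10}[k[0]]))
cv2.imwrite("pics/c1.png",cv2.resize(im[80:260,70:200],None,fx=4,fy=3.3,interpolation=2)[:600])
cv2.imwrite("pics/c2.png",cv2.resize(im[80:230,220:440],None,fx=3.6,fy=3.6,interpolation=2))
E
```

```text
[[ 0.39 -0.    0.92]
 [-0.92  0.    0.39]
 [-0.   -1.   -0.  ]]
top [ 298.41   -7.23 1267.17]
scene [1192.17 -316.78  531.88]
top handle_a 0.84 [151.8 132.2] area 270 [153.5 133.5] [47.  7.] 90.0 w [585.76 255.77  30.  ]
top handle_a 0.8 [355.6 186.1] area 278 [355.02 184.08] [49.23  8.01] 59.3 w [ 434.3  -259.83   30.  ]
top short_a 0.72 [148. 184.] area 170 [151.44 186.5 ] [ 7.28 30.  ] 27.9 w [452.32 265.22  30.  ]
top short_a 0.56 [166.  228.4] area 217 [165.32 228.52] [32.29  8.46] 70.0 w [339.28 219.96  30.  ]
top short_a 0.55 [355.3 129.1] area 185 [352.84 127.48] [ 7.51 29.26] 6.3 w [ 581.43 -266.03   30.  ]
top short_a 0.53 [113.9 234.1] area 238 [113.01 234.28] [31.56  9.87] 77.5 w [328.67 348.84  30.  ]
top short_a 0.45 [190.3 180.2] area 154 [191.25 178.51] [29.12  6.32] 86.8 w [459.45 158.55  30.  ]
top short_a 0.16 [359.5 187.3] area 299 [354.8  184.21] [50.25  8.52] 59.3 w [ 431.01 -269.5    30.  ]
top knob_round 0.72 [413.6 187.9] area 177 [413.5 187.5] [13. 15.] 90.0 w [ 426.48 -405.44   28.  ]
top knob_square 0.56 [407.5 140.7] area 222 [407.  141.5] [15.1  14.71] 1
[... 754 characters left out ...]
 [158.7 259.5] area 230 [159.57 259.99] [34.37  7.64] 81.9 w [ 597.49 -263.92   30.  ]
scene short_a 0.43 [331.8 188.1] area 120 [331.  185.5] [19.  8.] 90.0 w [479.26 239.36  30.  ]
scene knob_round 0.48 [ 85.6 233.1] area 202 [ 85.5 234. ] [16. 15.] 90.0 w [ 442.96 -405.77   28.  ]
scene knob_square 0.75 [ 91.6 265.8] area 311 [ 90.7 263.4] [17.39 21.19] 18.4 w [ 565.06 -397.25   28.  ]
scene knob_square 0.7 [148.  221.5] area 328 [147.94 222.26] [42.7  12.86] 31.0 w [ 449.09 -261.78   28.  ]
scene cup_top 0.5 [403.1 182.9] area 283 [402.08 185.12] [20.59 15.49] 11.3 w [557.89 423.16  50.  ]
scene tray 0.93 [262.3 244.2] area 4415 [264.29 241.18] [55.3  95.56] 76.0 w [608.56 -32.57  10.  ]
```

View pics/c1.png

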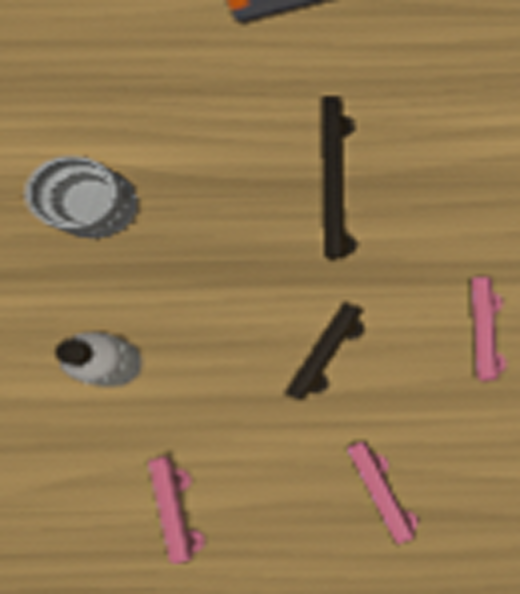

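View pics/c2.png

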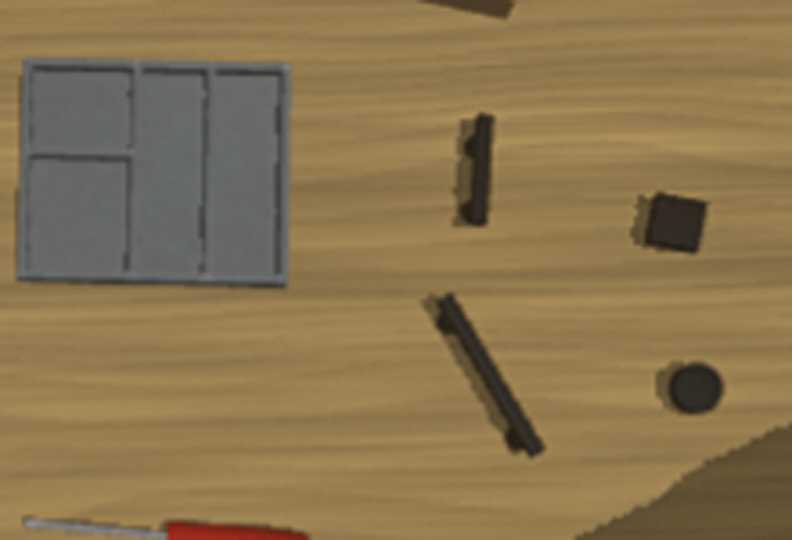

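```bash
cat > fit.py <<'E'
from h import *
from scipy.optimize import minimize
def box(cx,cy,lx,ly,z0,z1): return np.array([[cx+a*lx/2,cy+b*ly/2,z] for a in(-1,1) for b in(-1,1) for z in(z0,z1)])
def cyl(cx,cy,r,z0,z1,r1=None):
    t=np.linspace(0,2*np.pi,24,endpoint=False); r1=r1 or r
    return np.vstack([np.c_[cx+q*np.cos(t),cy+q*np.sin(t),0*t+z] for q,z in((r,z0),(r1,z1))])
def handle(L,d): return [box(0,0,L,12,24,36)]+[p for s in(-1,1) for p in(cyl(s*d/2,0,9,0,4),cyl(s*d/2,0,5,0,24))]
MODELS=dict(long=handle(128,96),short=handle(80,48),kround=[cyl(0,0,13,0,4),cyl(0,0,5,0,14),cyl(0,0,18,14,28)],
 ksq=[cyl(0,0,13,0,4),cyl(0,0,5,0,14),box(0,0,36,36,14,28)],
 cup=[cyl(0,0,20,0,17,22.5),cyl(0,0,28,17,39)],
 stack=[cyl(0,0,20,0,17,22.5),cyl(0,0,28,17,61)],tray=[box(0,0,162,194,0,20)])
def render(cam,model,p,box_,S=6):
    u0,v0,u1,v1=box_; m=np.zeros(((v1-v0)*S,(u1-u0)*S),np.uint8)
    c,s=np.cos(p[2]),np.sin(p[2]); z=p[3] if len(p)>3 else 0
    for q in MODELS[model]:
        X=np.c_[q[:,0]*c-q[:,1]*s+p[0],q[:,0]*s+q[:,1]*c+p[1],q[:,2]+z]
        uv=(proj(cam,X)+0.5-[u0,v0])*S-0.5
        h=cv2.convexHull(uv.astype(np.float32))
        cv2.fillConvexPoly(m,np.round(h*16).astype(np.int32),1,shift=4)
    return cv2.resize(m.astype(np.float32),(u1-u0,v1-v0),interpolation=cv2.INTER_AREA)
def fit(model,p0,masks,freeyaw=True,z=0):
    """masks: {cam: float 384x512}"""
    bx={}
    for cam,m in masks.items():
        x,y,w,h=cv2.boundingRect((m>0.5).astype(np.uint8)); bx[cam]=(max(0,x-14),max(0,y-14),min(512,x+w+14),min(384,y+h+14))
    def cost(q):
        p=[q[0],q[1],q[2]/50 if freeyaw else p0[2],z]
        return sum(np.abs(render(c,model,p,b)-m[b[1]:b[3],b[0]:b[2]]).sum() for c,m in ((c,masks[c]) for c in masks) for b in[bx[c]])
    x0=np.r_[p0[0],p0[1],p0[2]*50]
    best=None
    for st in(12,5,2):
        sim=np.vstack([x0]+[x0+st*e for e in np.eye(3)])
        r=minimize(cost,x0,method="Nelder-Mead",options=dict(initial_simplex=sim,xatol=.05,fatol=.05)); x0=r.x
    return np.r_[x0[:2],x0[2]/50],r.fun
E
cat > m0.py <<'E'
from fit import *
np.set_printoptions(precision=2,suppress=True)
T=cv2.imread("pics/top0.png").astype(float).mean(2); S=cv2.imread("pics/scene0.png").astype(float).mean(2)
def soft(g,rect,lo,hi):
    m=np.clip((hi-g)/(hi-lo),0,1); k=np.zeros_like(m); x,y,w,h=rect; k[y:y+h,x:x+w]=1; return m*k
for nm,mod,p0,rt,rs in(
 ("HL","long",[590,252,0],(140,100,28,66),(335,185,50,50)),
 ("HR","long",[445,-258,.5],(335,155,45,58),(120,200,55,42)),
 ("SL","short",[465,255,-.6],(138,165,26,42),None),
 ("SR","short",[590,-264,0],(342,105,20,44),(148,238,24,46)),
 ("KR","kround",[435,-405,0],(402,178,24,22),(74,222,26,24)),
 ("KS","ksq",[555,-397,0.1],(395,130,26,24),(76,250,32,28)),
):
  out=[]
  for sel in(("top",),("scene",),("top","scene")):
    d={}
    if "top" in sel: d["top"]=soft(T,rt,35,85)
    if "scene" in sel and rs: d["scene"]=soft(S,rs,35,85)
    if d: 
        r=fit(mod,p0,d,mod!="kround"); print(nm,sel,r[0],round(r[1],1),round(sum(m.sum() for m in d.values())))
E
python3 m0.py
```

```text
HL ('top',) [583.26 252.86   0.03] 60.9 262
HL ('scene',) [580.39 255.54  -0.07] 233.3 120Traceback (most recent call last):
  File "m0.py", line 20, in <module>
    r=fit(mod,p0,d,mod!="kround"); print(nm,sel,r[0],round(r[1],1),round(sum(m.sum() for m in d.values())))
  File "fit.py", line 33, in fit
    r=minimize(cost,x0,method="Nelder-Mead",options=dict(initial_simplex=sim,xatol=.05,fatol=.05)); x0=r.x
    res = _minimize_neldermead(fun, x0, args, callback, bounds=bounds,
                               **options)
    fxr = func(xr)
    fx = function(np.copy(x), *(wrapper_args + args))
  File "fit.py", line 28, in cost
    return sum(np.abs(render(c,model,p,b)-m[b[1]:b[3],b[0]:b[2]]).sum() for c,m in ((c,masks[c]) for c in masks) for b in[bx[c]])
  File "fit.py", line 28, in <genexpr>
    return sum(np.abs(render(c,model,p,b)-m[b[1]:b[3],b[0]:b[2]]).sum() for c,m in ((c,masks[c]) for c in masks) for b in[bx[c]])
                      ~~~~~~^^^^^^^^^^^^^
  File "fit.py", line 17, in render
    uv=(proj(cam,X)+0.5-[u0,v0])*S-0.5
        ~~~~^^^^^^^
  File "h.py", line 6, in proj
    p=manip.camera_params(n); c=np.atleast_2d(X)@p["R"].T+p["t"]
ValueError: time passes only in moves, steps and waits
```

```bash
python3 - <<'E'
from station import manip
import pickle
pickle.dump({n:manip.camera_params(n) for n in("top","scene")},open("cp.pkl","wb")); print(manip.observe()["clock"])
import cv2
S=cv2.imread("pics/scene0.png");T=cv2.imread("pics/top0.png")
print(S.mean(2)[190:226:2,335:385:2].astype(int)); print(T.mean(2)[105:165:3,145:162].astype(int))
E
sed -i 's/manip.camera_params(n)/CP[n]/; ' h.py; sed -i 's/p=manip.camera_params(n)/p=CP[n]/; 3i import pickle; CP=pickle.load(open("cp.pkl","rb"))' h.py; grep -n CP h.py
```

```text
0.8
[[121 149 150 148 149 148 149 152 152 151 154 157 156 154 154 156 150 155
  153 153 157 154 152 150 149]
 [121 150 151 153 138 120 134 157 162 158 157 153 154 153 153 156 154 154
  150 147 145 146 142 144 139]
 [116 157 158 156 106  61  75 121 152 154 152 154 155 152 152 148 147 143
  144 139 137 136 135 136 137]
 [105 148 156 152  99  57  57  66 100 144 149 146 144 140 136 138 138 134
  134 135 138 139 142 142 140]
 [142 152 154 150 144  97  56  59  58  81 122 136 136 136 136 136 138 139
  141 141 142 143 143 141 141]
 [153 148 147 143 140 108  55  52  51  58  71 109 138 139 141 140 139 140
  141 144 143 145 144 146 147]
 [141 137 138 140 136  97  59  89  73  56  57  61 103 138 145 147 144 148
  148 147 149 149 150 149 150]
 [141 139 141 140 120  68  55 111 130  82  54  56  62  95 142 149 151 150
  148 148 146 146 145 146 145]
 [145 147 147 145 119  62  57  76 133 140 102  57  54  61  76 132 147 146
  144 148 151 145 146 148 143]
 [149 151 154 152 152 140 120 107 105 135 144 110  60  57  56  66 112 144
  146 142 142 144 140 137 141]
 [156 157 160 157 155 153 149 145 118 101 113 
[... 1695 characters left out ...]
9 118 115 115 115 116]
 [115 114 114 114 115  87  37  35  37  36  35  90 115 114 113 113 113]
 [119 121 120 121 120  90  38  34  39  38  36  98 122 120 118 118 118]
 [121 121 121 122 126 123  46  33  38  41  28  58 109 127 127 126 124]
 [115 115 116 117 120 117  44  34  40  42  30  30  29  41  87 117 118]
 [111 111 113 112 116 115  43  31  38  40  28  25  46  82 119 119 117]
 [107 108 107 107 109 109 111  98  95 104 104 110 111 110 110 108 109]
 [109 109 110 110 110 109 110 109 110 109 110 109 109 109 110 110 109]]
3:import pickle; CP=pickle.load(open("cp.pkl","rb"))
7:    p=CP[n]; c=np.atleast_2d(X)@p["R"].T+p["t"]
11:    p=CP[n]; d=(np.asarray(uv,float)-[p["cx"],p["cy"]])/[p["fx"],p["fy"]]
```

```bash
sed -i 's/soft(T,rt,35,85)/soft(T,rt,45,90)/; s/soft(S,rs,35,85)/soft(S,rs,65,105)/' m0.py; time python3 m0.py; python3 - <<'E'
import cv2
S=cv2.imread("pics/scene0.png")
cv2.imwrite("pics/c3.png",cv2.resize(S[170:290,60:260],None,fx=4,fy=4,interpolation=2))
E
```

```text
HL ('top',) [582.88 253.07   0.02] 42.4 281
HL ('scene',) [582.34 254.34  -0.02] 104.5 271
HL ('top', 'scene') [582.7  252.93   0.01] 154.4 553
HR ('top',) [ 439.78 -258.96    0.49] 54.0 323
HR ('scene',) [ 439.25 -260.47    0.45] 125.3 330
HR ('top', 'scene') [ 439.58 -259.06    0.49] 192.2 653
SL ('top',) [447.32 258.55  -0.49] 33.4 196
SL ('top', 'scene') [447.32 258.55  -0.49] 33.4 196
SR ('top',) [ 587.85 -259.83   -0.1 ] 36.6 207
SR ('scene',) [ 589.62 -260.42   -0.08] 48.7 207
SR ('top', 'scene') [ 587.58 -260.07   -0.1 ] 86.3 414
KR ('top',) [ 428.27 -403.74    0.  ] 19.4 176
KR ('scene',) [ 428.01 -405.66    0.12] 52.7 246
KR ('top', 'scene') [ 428.31 -405.14    0.08] 76.9 422
KS ('top',) [ 546.78 -397.65   -0.23] 21.9 240
KS ('scene',) [ 549.7  -399.22   -0.14] 46.5 342
KS ('top', 'scene') [ 547.47 -398.18   -0.2 ] 82.5 582
real	0m6.437s
user	0m6.680s
sys	0m0.128s
```

View pics/c3.png

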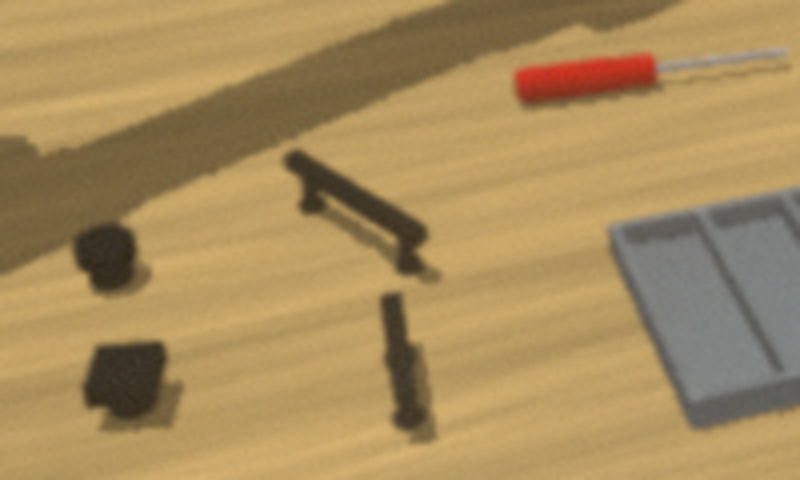

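```bash
cat > m1.py <<'E'
from fit import *
np.set_printoptions(precision=3,suppress=True)
I={c:cv2.imread(f"pics/{c}0.png").astype(float) for c in("top","scene")}
def gray(c,rect,sat=25):
    i=cv2.GaussianBlur(I[c],(3,3),0); s=(i[...,2]-i[...,0]); m=(s<sat).astype(np.float32); k=np.zeros_like(m); x,y,w,h=rect; k[y:y+h,x:x+w]=1
    m=(m*k).astype(np.uint8); n,l,st,_=cv2.connectedComponentsWithStats(m); j=1+st[1:,4].argmax(); m=(l==j).astype(np.uint8)
    q=np.zeros_like(m); cv2.drawContours(q,cv2.findContours(m,0,1)[0],-1,1,-1); return q.astype(np.float32)
for nm,mod,p0,rt,rs in(("tray","tray",[600,-10,0],(215,88,95,82),(205,205,120,75)),("stack","stack",[562,400,0],(72,122,36,36),(382,172,38,42))):
  d={"top":gray("top",rt),"scene":gray("scene",rs)}
  for sel in(["top"],["scene"],["top","scene"]):
    r=fit(mod,p0,{k:d[k] for k in sel},mod=="tray"); print(nm,sel,r[0],round(r[1],1),[d[k].sum() for k in sel])
  for c in d:
    o=I[c].astype(np.uint8).copy(); 
    for q in MODELS[mod]:
        cc,ss=np.cos(r[0][2]*(mod=="tray")),np.sin(r[0][2]*(mod=="tray"))
        X=np.c_[q[:,0]*cc-q[:,1]*ss+r[0][0],q[:,0]*ss+q[:,1]*cc+r[0][1],q[:,2]]
        cv2.polylines(o,[cv2.convexHull(np.round(proj(c,X)*16+8).astype(np.int32))],True,(0,0,255),1,shift=4)
    x,y,w,h=rt if c=="top" else rs
    f=min(800//w,600//h); f=min(f,8)
    cv2.imwrite(f"pics/fit_{nm}_{c}.png",cv2.resize(o[y:y+h,x:x+w],None,fx=f,fy=f,interpolation=0))
a=cv2.imread("pics/fit_stack_top.png");b=cv2.imread("pics/fit_stack_scene.png")
c=np.zeros((400,700,3),np.uint8); c[:a.shape[0],:a.shape[1]]=a; c[:b.shape[0],300:300+b.shape[1]]=b; cv2.imwrite("pics/fit_stack.png",c)
E
python3 m1.py
```

```text
tray ['top'] [596.475 -28.122  -0.048] 101.8 [np.float32(4611.0)]
tray ['scene'] [595.54  -27.426  -0.052] 206.3 [np.float32(4236.0)]
tray ['top', 'scene'] [596.213 -28.057  -0.051] 319.1 [np.float32(4611.0), np.float32(4236.0)]
stack ['top'] [567.766 408.297  -0.119] 44.6 [np.float32(498.0)]
stack ['scene'] [567.32  409.933  -0.011] 74.4 [np.float32(435.0)]
stack ['top', 'scene'] [567.775 408.373  -0.18 ] 120.3 [np.float32(498.0), np.float32(435.0)]
```

View pics/fit_tray_top.png

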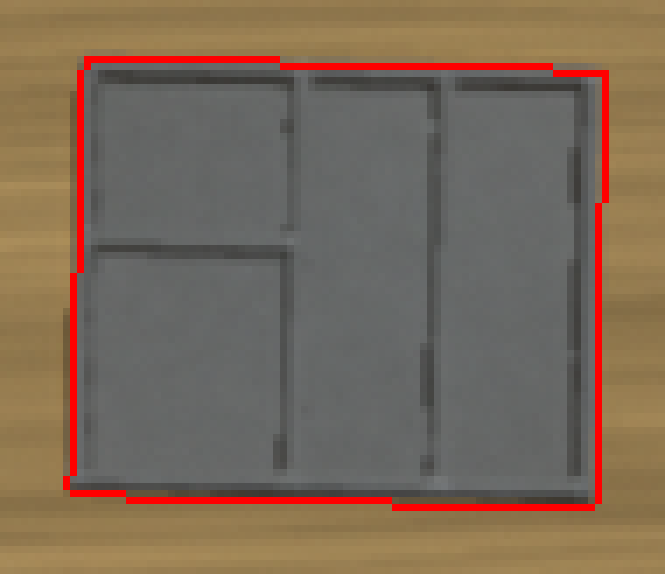

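View pics/fit_stack.png

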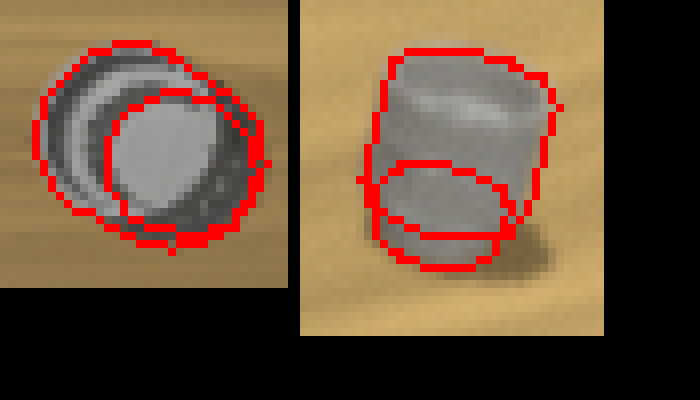

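```bash
cat > go.py <<'E'
import sys
from h import *
# go.py x y z [desired world angle of tool x, deg]
np.set_printoptions(precision=1,suppress=True)
P,R=tool(); s=manip.observe()
print("t",round(s["clock"],2),"P",P,"toolx deg",round(np.degrees(np.arctan2(R[1,0],R[0,0])),2),"tilt",R[2],"j7",round(s["joint_pos"][6],2),"F",s["force"],"w",round(s["gripper_width"],1))
if len(sys.argv)>3:
    d=np.array(list(map(float,sys.argv[1:4])))-P; print("tool shift",R.T@d,"norm",round(np.linalg.norm(d)))
    if len(sys.argv)>4:
        e=(float(sys.argv[4])-np.degrees(np.arctan2(R[1,0],R[0,0]))+180)%360-180; print("turn about tool y",round(-np.radians(e),3))
E
python3 go.py 439.7 -259.2 120 -62.5; python3 - <<'E'
import cv2
T=cv2.imread("pics/top0.png")
cv2.imwrite("pics/c4.png",cv2.resize(T[95:220,330:440],None,fx=4.5,fy=4.5,interpolation=2))
E
```

```text
t 0.8 P [ 253.  -598.7  222.6] toolx deg -67.09 tilt [-0. -1. -0.] j7 -0.06 F [-0.1 -0.5  0.1] w 86.9
tool shift [-240.1  102.6  304.1] norm 401
turn about tool y -0.08
```

View pics/c4.png

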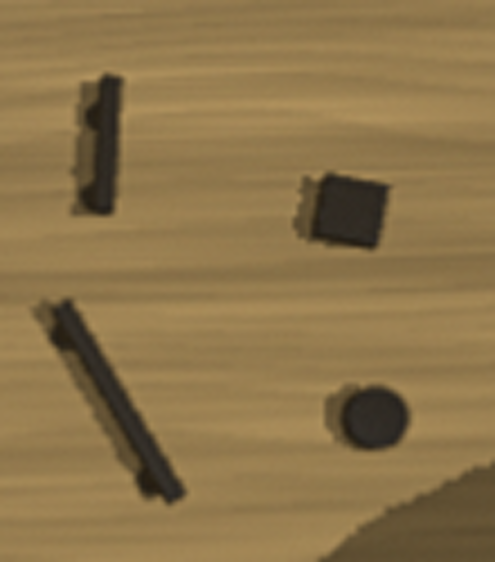

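Candidates in the top view are as follows.
- **Long handles:** (153,133) and (355,184) are about 48 px long, so these are the ones to use.
- **Short handles:** (151,186) and (353,127) are about 30 px long and stay put. The pink ones are look-alikes.
- **Knobs:** (413,187) is round and wanted. (407,141) is square and stays.

The crop confirms this. I'll start with the right-hand long handle.

```bash
python3 -m handwheel '[[[-24,0,30,-0.01],[-24,0,30,-0.01],[-24,0,30,-0.01],[-24,0,30,-0.01],[-24,0,30,-0.01],[-24,0,30,-0.01],[-24,0,30,-0.01],[-24,0,30,-0.01]]]' 50 20; python3 go.py 439.7 -259.2 70 -62.5
```

```text
clock: 1.47
eef_pos: [390.3, -321.8, 222.8]
orientation: [-0.604, 0.605, -0.367, 0.367]
force: [0.7, 0.4, -0.1]
gripper_width: 51.2
t 1.47 P [ 390.3 -321.8  222.8] toolx deg -62.48 tilt [ 0. -1.  0.] j7 -0.5 F [ 0.7  0.4 -0.1] w 51.2
tool shift [-32.8 152.8  72.7] norm 172
turn about tool y 0.0
```

```bash
python3 -m handwheel '[[[-11,20,24,0],[-11,25,24,0],[-11,28,24,0],[0,40,0,0],[0,30,0,0],[0,10,0,0],[0,0,0,0]]]'; python3 go.py 439.7 -259.2 17 -62.5; python3 - <<'E'
from h import *
for c in("top","scene"):
    im=manip.grab_frame(c); cv2.imwrite(f"pics/{c}1.png",im)
a=cv2.imread("pics/scene1.png")[150:280,60:240]; b=cv2.imread("pics/top1.png")[110:250,300:450]
cv2.imwrite("pics/v1.png",np.hstack([cv2.resize(a,(415,300),interpolation=2),cv2.resize(b,(321,300),interpolation=2)]))
E
```

```text
clock: 2.05
eef_pos: [436.7, -260.3, 67.4]
orientation: [-0.604, 0.604, -0.369, 0.365]
force: [-1.0, -0.1, 0.9]
gripper_width: 50.3
t 2.05 P [ 436.7 -260.3   67.4] toolx deg -62.51 tilt [-0. -1. -0.] j7 -0.69 F [-1.  -0.1  0.9] w 50.3
tool shift [ 0.6 50.4  3.3] norm 51
turn about tool y -0.0
```

View pics/v1.png

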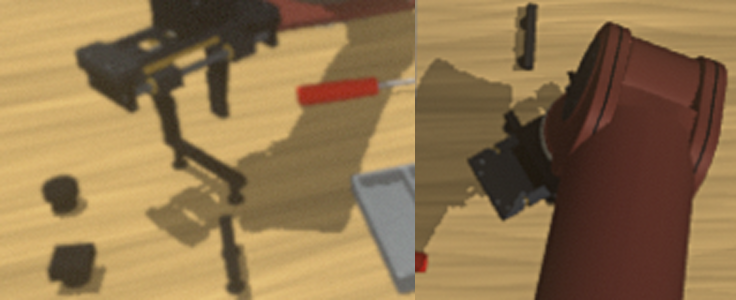

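```bash
python3 -m handwheel '[[[0,15,3,0],[0,15,0,0],[0,12,0,0],[0,8,0,0],[0,0,0,0]]]'; python3 go.py 439.7 -259.2 17 -62.5; python3 - <<'E'
from h import *
im=manip.grab_frame("scene"); cv2.imwrite("pics/v2.png",cv2.resize(im[150:280,60:240],None,fx=4,fy=4,interpolation=2))
E
```

```text
clock: 2.57
eef_pos: [440.7, -259.8, 19.1]
orientation: [-0.604, 0.604, -0.367, 0.367]
force: [-1.8, -0.0, 0.4]
gripper_width: 50.2
t 2.57 P [ 440.7 -259.8   19.1] toolx deg -62.54 tilt [-0. -1. -0.] j7 -0.72 F [-1.8 -0.   0.4] w 50.2
tool shift [-1.   2.1 -0.6] norm 2
turn about tool y -0.001
```

View pics/v2.png

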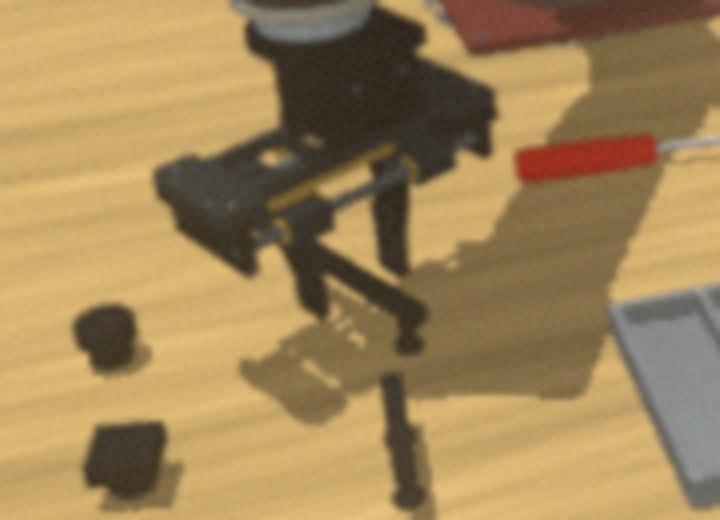

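Bar lies between the fingers (left finger at about (315,290), right at (395,245)). I'll go down 2 mm, close and lift.

```bash
python3 -m handwheel '[[[-1,2,0,0],[0,0,0,0],[0,0,0,0],[0,0,0,0],[0,0,0,0],[0,0,0,0],[0,0,0,0]]]' 0 25;python3 go.py 440 -259.2 17 -62.5
```

```text
clock: 3.2
eef_pos: [440.7, -258.9, 17.7]
orientation: [0.604, -0.604, 0.367, -0.367]
force: [-0.4, 0.7, -0.9]
gripper_width: 11.6
t 3.2 P [ 440.7 -258.9   17.7] toolx deg -62.51 tilt [ 0. -1.  0.] j7 -0.72 F [-0.4  0.7 -0.9] w 11.6
tool shift [-0.   0.7 -0.8] norm 1
turn about tool y -0.0
```

```bash
python3 -m handwheel '[[[0,-10,0,0],[0,-20,0,0],[0,-30,0,0],[0,-20,0,0],[0,0,0,0.1],[0,0,0,0.12],[0,0,0,0.12],[0,0,0,0.12]]]';python3 go.py 592.9 -94.9 98 -92.9
```

```text
clock: 3.87
eef_pos: [440.6, -258.8, 98.4]
orientation: [0.504, -0.503, 0.496, -0.497]
force: [-0.1, 0.8, -1.4]
gripper_width: 11.4
t 3.87 P [ 440.6 -258.8   98.4] toolx deg -89.21 tilt [ 0. -1.  0.] j7 -1.15 F [-0.1  0.8 -1.4] w 11.4
tool shift [-161.7    0.4  154.6] norm 224
turn about tool y 0.064
```

```bash
python3 -m handwheel '[[[-20,0,19,0],[-28,0,27,0],[-28,0,27,0],[-28,0,27,0],[-28,0,27,0],[-20,0,19,0],[-9,0,8,0.064],[0,0,0,0]]]';python3 go.py 592.9 -94.9 98 -92.9; python3 - <<'E'
from h import *
for c in("top","scene"):
    im=manip.grab_frame(c); cv2.imwrite(f"pics/{c}2.png",im)
a=cv2.imread("pics/scene2.png")[130:300,170:370]; 
cv2.imwrite("pics/v3.png",cv2.resize(a,None,fx=4,fy=3.5,interpolation=2))
E
```

```text
clock: 4.53
eef_pos: [593.1, -90.6, 98.0]
orientation: [0.49, -0.489, 0.511, -0.51]
force: [-0.9, 0.1, -0.5]
gripper_width: 11.4
t 4.53 P [593.1 -90.6  98. ] toolx deg -92.43 tilt [-0. -1.  0.] j7 -1.63 F [-0.9  0.1 -0.5] w 11.4
tool shift [ 4.3  0.  -0. ] norm 4
turn about tool y 0.008
```

View pics/v3.png

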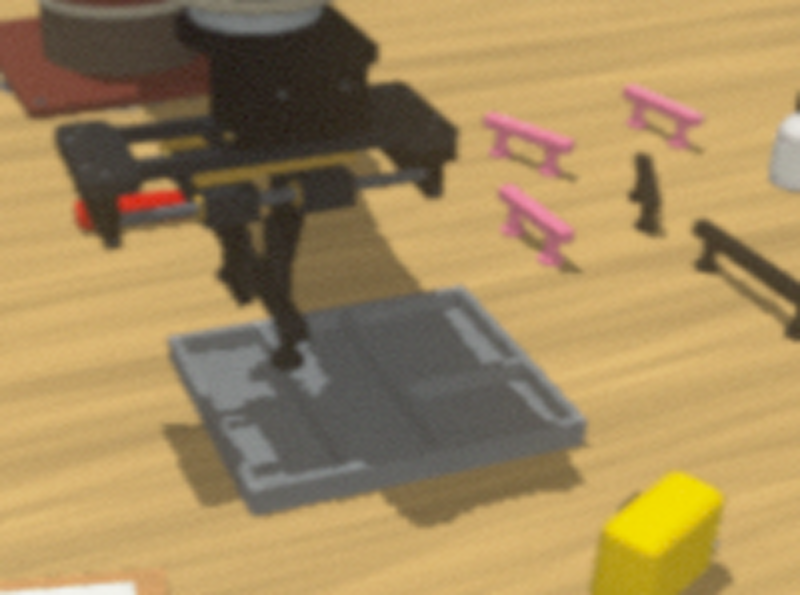

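```bash
python3 -m handwheel '[[[4,0,0,0.008],[0,20,0,0],[0,25,0,0],[0,13,0,0],[0,0,0,0],[0,0,0,0]]]';python3 go.py 592.9 -94.9 24 -92.9
```

```text
clock: 5.13
eef_pos: [590.4, -99.7, 39.4]
orientation: [0.486, -0.487, 0.514, -0.513]
force: [0.2, -0.5, -1.0]
gripper_width: 11.9
t 5.13 P [590.4 -99.7  39.4] toolx deg -93.05 tilt [ 0. -1. -0.] j7 -1.64 F [ 0.2 -0.5 -1. ] w 11.9
tool shift [-5.  15.4  2.3] norm 16
turn about tool y -0.003
```

```bash
python3 -m handwheel '[[[-5,0,2,0],[0,8,0,0],[0,0,0,0],[0,0,0,0]]]';python3 go.py 592.9 -94.9 24 -92.9;  python3 - <<'E'
from h import *
for c in("top","scene"):
    im=manip.grab_frame(c); cv2.imwrite(f"pics/{c}3.png",im)
a=cv2.imread("pics/scene3.png")[170:290,190:330]; 
cv2.imwrite("pics/v4.png",cv2.resize(a,None,fx=5,fy=5,interpolation=2))
E
```

```text
clock: 5.47
eef_pos: [593.4, -93.7, 31.6]
orientation: [0.487, -0.487, 0.513, -0.513]
force: [-0.2, 0.2, -2.1]
gripper_width: 11.9
t 5.47 P [593.4 -93.7  31.6] toolx deg -92.96 tilt [ 0. -1. -0.] j7 -1.65 F [-0.2  0.2 -2.1] w 11.9
tool shift [ 1.2  7.6 -0.5] norm 8
turn about tool y -0.001
```

View pics/v4.png

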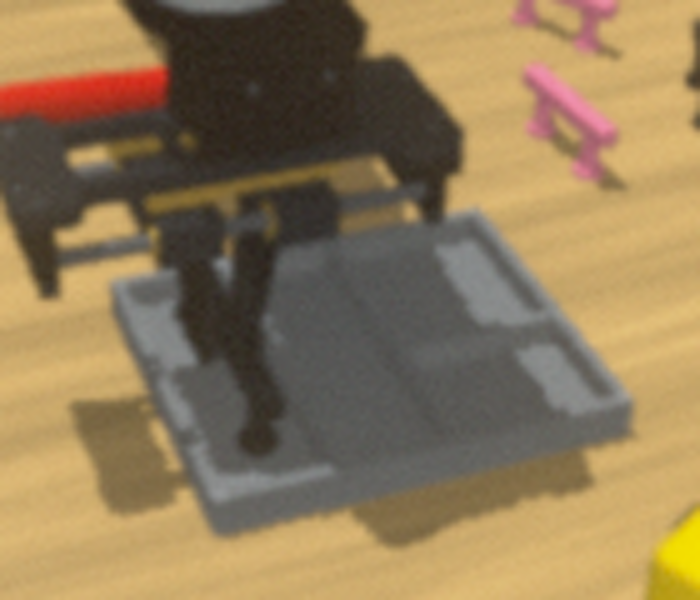

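```bash
python3 -m handwheel '[[[1,4,0,0],[0,3,0,0],[0,1,0,0],[0,0,0,0]]]';python3 go.py 592.9 -94.9 24 -92.9
```

```text
clock: 5.9
eef_pos: [593.3, -95.1, 23.7]
orientation: [0.487, -0.487, 0.513, -0.513]
force: [-1.8, -1.9, 1.9]
gripper_width: 11.9
t 5.9 P [593.3 -95.1  23.7] toolx deg -93.01 tilt [ 0. -1. -0.] j7 -1.65 F [-1.8 -1.9  1.9] w 11.9
tool shift [-0.2 -0.3 -0.4] norm 1
turn about tool y -0.002
```

```bash
python3 -m handwheel '[[[0,0,0,0],[0,0,0,0],[0,0,0,0],[0,-10,0,0],[0,-20,0,0],[0,-30,0,0],[0,-20,0,0],[0,0,0,0]]]' 30;python3 go.py 582.8 253 100 -88.9
```

```text
clock: 6.57
eef_pos: [596.3, -95.0, 109.2]
orientation: [-0.488, 0.485, -0.511, 0.515]
force: [1.6, -0.7, -0.1]
gripper_width: 29.7
t 6.57 P [596.3 -95.  109.2] toolx deg -92.99 tilt [ 0. -1.  0.] j7 -1.63 F [ 1.6 -0.7 -0.1] w 29.7
tool shift [-346.8    8.7  -31.7] norm 348
turn about tool y -0.071
```

```bash
python3 -m handwheel '[[[-25,0,-2,0],[-38,0,-3,0],[-38,0,-3,0],[-38,0,-3,0],[-38,0,-3,0],[-38,0,-3,0],[-38,0,-3,0],[-38,0,-3,0]]]' 50;python3 go.py 582.8 253 70 -88.9
```

```text
clock: 7.23
eef_pos: [585.2, 198.7, 103.9]
orientation: [-0.487, 0.487, -0.513, 0.513]
force: [0.2, -0.6, -1.2]
gripper_width: 49.9
t 7.23 P [585.2 198.7 103.9] toolx deg -93.0 tilt [-0. -1.  0.] j7 -2.16 F [ 0.2 -0.6 -1.2] w 49.9
tool shift [-54.1  33.9  -5.3] norm 64
turn about tool y -0.072
```

```bash
python3 -m handwheel '[[[-25,0,-3,0],[-20,10,-2,0],[-3,20,0,-0.07],[0,0,0,0],[0,0,0,0],[0,0,0,0]]]';python3 go.py 582.8 253 18 -88.9; python3 - <<'E'
from h import *
for c in("top","scene"):
    im=manip.grab_frame(c); cv2.imwrite(f"pics/{c}4.png",im)
a=cv2.imread("pics/scene4.png")[130:280,190:420]; 
cv2.imwrite("pics/v5.png",cv2.resize(a,None,fx=3.4,fy=3.4,interpolation=2))
E
```

```text
clock: 7.73
eef_pos: [583.7, 244.0, 74.2]
orientation: [-0.504, 0.504, -0.496, 0.497]
force: [-0.1, 0.7, -0.4]
gripper_width: 50.0
t 7.73 P [583.7 244.   74.2] toolx deg -89.17 tilt [ 0. -1.  0.] j7 -2.18 F [-0.1  0.7 -0.4] w 50.0
tool shift [-9.1 56.2 -0.7] norm 57
turn about tool y -0.005
```

View pics/v5.png

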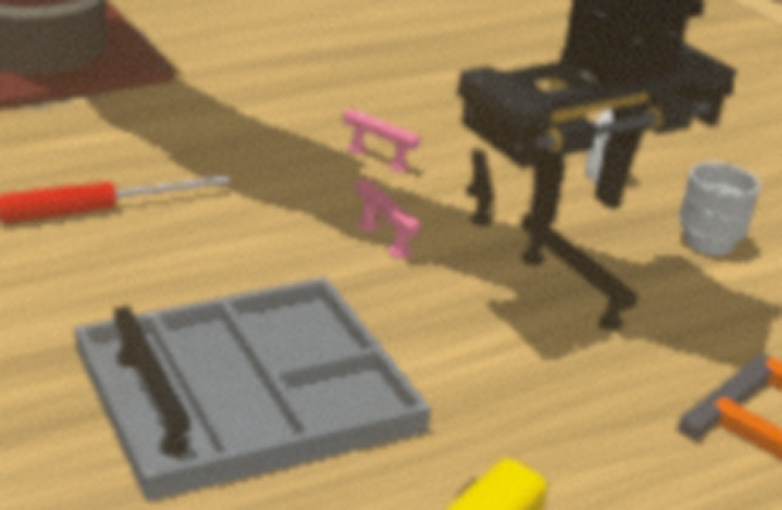

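```bash
python3 -m handwheel '[[[-9,0,0,-0.005],[0,15,0,0],[0,18,0,0],[0,13,0,0],[0,8,0,0],[0,2,0,0],[0,0,0,0]]]';python3 go.py 582.8 253 17.5 -88.9; python3 - <<'E'
from h import *
im=manip.grab_frame("scene"); cv2.imwrite("pics/v6.png",cv2.resize(im[140:250,310:430],None,fx=5,fy=5,interpolation=2))
E
```

```text
clock: 8.42
eef_pos: [582.8, 254.1, 17.2]
orientation: [-0.505, 0.506, -0.494, 0.494]
force: [-0.8, -0.3, 0.6]
gripper_width: 50.4
t 8.42 P [582.8 254.1  17.2] toolx deg -88.7 tilt [ 0. -1. -0.] j7 -2.22 F [-0.8 -0.3  0.6] w 50.4
tool shift [ 1.1 -0.3 -0. ] norm 1
turn about tool y 0.003
```

View pics/v6.png

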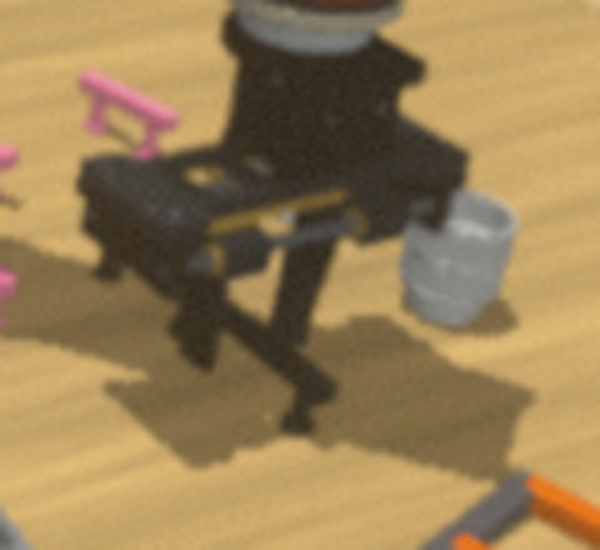

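The bar is between the fingers (left finger at about (200,340), right at (295,310)). Closing and lifting.

```bash
python3 -m handwheel '[[[1,0,0,0],[0,0,0,0],[0,0,0,0],[0,0,0,0],[0,0,0,0],[0,0,0,0],[0,0,0,0]]]' 0 25;python3 go.py 582.8 253 17.5 -88.9; python3 -m handwheel '[[[0,-10,0,0],[0,-20,0,0],[0,-30,0,0],[0,-20,0,0],[0,-5,0,0.035],[0,0,0,0.035],[0,0,0,0]]]';python3 go.py 595.6 -41 98 -92.9
```

```text
clock: 9.05
eef_pos: [583.0, 253.1, 17.7]
orientation: [0.506, -0.506, 0.494, -0.494]
force: [-0.1, -0.7, 0.3]
gripper_width: 11.7
t 9.05 P [583.  253.1  17.7] toolx deg -88.69 tilt [-0. -1.  0.] j7 -2.21 F [-0.1 -0.7  0.3] w 11.7
tool shift [ 0.1  0.2 -0.2] norm 0
turn about tool y 0.004
clock: 9.63
eef_pos: [583.4, 253.3, 104.1]
orientation: [-0.488, 0.487, -0.512, 0.512]
force: [0.2, -0.1, -2.2]
gripper_width: 11.6
t 9.63 P [583.4 253.3 104.1] toolx deg -92.8 tilt [-0. -1.  0.] j7 -2.25 F [ 0.2 -0.1 -2.2] w 11.6
tool shift [293.4   5.9  26.6] norm 295
turn about tool y 0.002
```

```bash
python3 -m handwheel '[[[25,0,3,0],[40,0,4,0],[40,0,4,0],[40,0,4,0],[40,0,4,0],[40,0,4,0],[38,0,3,0],[30,0,1,0]]]';python3 -m handwheel '[[[0,10,0,0],[0,15,0,0],[0,0,0,0],[0,0,0,0]]]';python3 go.py 595.6 -41 38 -92.9
```

```text
clock: 10.3
eef_pos: [595.8, -44.7, 102.6]
orientation: [-0.487, 0.488, -0.512, 0.512]
force: [-0.2, -0.5, -1.0]
gripper_width: 11.9
clock: 10.63
eef_pos: [595.3, -40.3, 76.9]
orientation: [0.488, -0.489, 0.512, -0.511]
force: [-0.0, 0.3, -0.0]
gripper_width: 11.6
t 10.63 P [595.3 -40.3  76.9] toolx deg -92.63 tilt [-0. -1. -0.] j7 -1.73 F [-0.   0.3 -0. ] w 11.6
tool shift [ 0.7 38.9  0.4] norm 39
turn about tool y 0.005
```

```bash
python3 -m handwheel '[[[0,15,0,0.005],[0,15,0,0],[0,10,0,0],[0,0,0,0],[0,0,0,0]]]';python3 go.py 595.6 -41 24 -92.9; python3 - <<'E'
from h import *
im=manip.grab_frame("scene"); cv2.imwrite("pics/v7.png",cv2.resize(im[150:290,190:330],None,fx=4.2,fy=4.2,interpolation=2))
E
```

```text
clock: 11.05
eef_pos: [596.1, -40.3, 37.8]
orientation: [0.487, -0.487, 0.513, -0.512]
force: [-0.3, 0.8, -0.3]
gripper_width: 11.7
t 11.05 P [596.1 -40.3  37.8] toolx deg -92.94 tilt [-0. -1. -0.] j7 -1.75 F [-0.3  0.8 -0.3] w 11.7
tool shift [ 0.7 13.8 -0.4] norm 14
turn about tool y -0.001
```

View pics/v7.png

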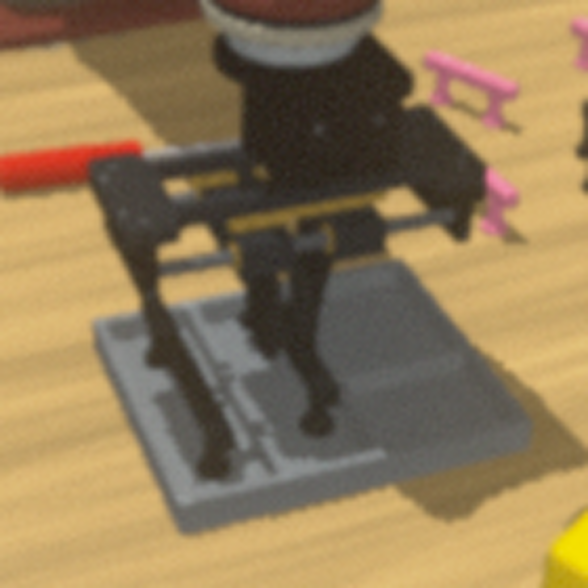

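```bash
python3 -m handwheel '[[[0,8,0,0],[0,4,0,0],[0,2,0,0],[0,0,0,0],[0,0,0,0]]]';python3 go.py 595.6 -41 24 -92.9
```

```text
clock: 11.52
eef_pos: [596.2, -40.8, 23.6]
orientation: [0.487, -0.487, 0.513, -0.513]
force: [-0.9, 0.4, 0.4]
gripper_width: 11.2
t 11.52 P [596.2 -40.8  23.6] toolx deg -92.99 tilt [-0. -1.  0.] j7 -1.76 F [-0.9  0.4  0.4] w 11.2
tool shift [ 0.2 -0.4 -0.6] norm 1
turn about tool y -0.002
```

```bash
python3 -m handwheel '[[[0,0,0,0],[0,0,0,0],[0,0,0,0],[0,-10,0,0],[0,-25,0,0],[0,-35,0,0],[0,-25,0,0],[0,0,0,0]]]' 30;python3 go.py 428.2 -404.5 110 -92.9
```

```text
clock: 12.18
eef_pos: [599.5, -40.7, 125.4]
orientation: [-0.489, 0.485, -0.511, 0.515]
force: [0.6, 0.0, 0.4]
gripper_width: 29.7
t 12.18 P [599.5 -40.7 125.4] toolx deg -92.99 tilt [ 0. -1.  0.] j7 -1.72 F [0.6 0.  0.4] w 29.7
tool shift [ 372.3   14.  -152.2] norm 402
turn about tool y -0.002
```

```bash
python3 -m handwheel '[[[25,0,-10,0],[37,0,-15,0],[37,0,-15,0],[37,0,-15,0],[37,0,-15,0],[37,0,-15,0],[37,0,-15,0],[37,0,-15,0]]]' 70;python3 -m handwheel '[[[37,0,-15,0],[30,0,-13,0],[18,5,-8,0],[0,20,0,0],[0,20,0,0],[0,0,0,0],[0,0,0,0]]]';python3 go.py 428.2 -404.5 60 -92.9;  python3 - <<'E'
from h import *
for c in("top","scene"):
    im=manip.grab_frame(c); cv2.imwrite(f"pics/{c}8.png",im)
a=cv2.imread("pics/scene8.png")[150:290,30:330]; 
cv2.imwrite("pics/v8.png",cv2.resize(a,None,fx=2.6,fy=2.6,interpolation=2))
E
```

```text
clock: 12.85
eef_pos: [465.4, -320.0, 119.2]
orientation: [-0.487, 0.487, -0.513, 0.513]
force: [1.4, 0.4, 0.8]
gripper_width: 68.3
clock: 13.43
eef_pos: [425.6, -400.8, 73.2]
orientation: [0.487, -0.487, 0.514, -0.512]
force: [0.7, -0.2, 0.3]
gripper_width: 70.4
t 13.43 P [ 425.6 -400.8   73.2] toolx deg -92.98 tilt [-0. -1. -0.] j7 -0.98 F [ 0.7 -0.2  0.3] w 70.4
tool shift [ 3.6 13.2  2.8] norm 14
turn about tool y -0.001
```

View pics/v8.png

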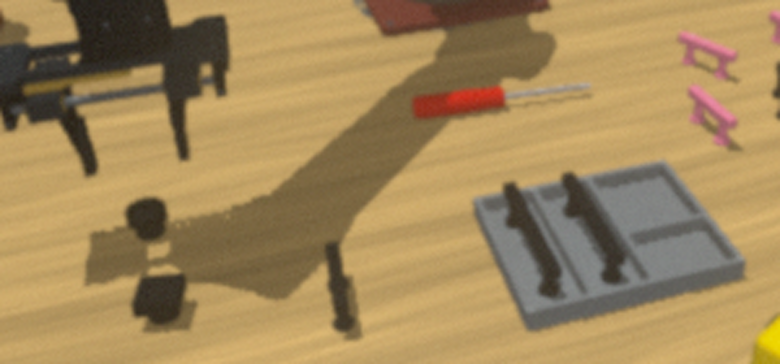

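Both long handles stand in their lanes, at about (530,240) and (595,230) in the crop. Going down to the round knob.

```bash
python3 -m handwheel '[[[4,5,3,0],[0,18,0,0],[0,18,0,0],[0,12,0,0],[0,7,0,0],[0,0,0,0],[0,0,0,0]]]';python3 go.py 428.2 -404.5 10.5 -92.9; python3 - <<'E'
from h import *
im=manip.grab_frame("scene"); cv2.imwrite("pics/v9.png",cv2.resize(im[170:280,30:150],None,fx=5,fy=5,interpolation=2))
E
```

```text
clock: 14.12
eef_pos: [429.1, -405.7, 13.9]
orientation: [-0.487, 0.487, -0.513, 0.513]
force: [-0.8, 0.2, 0.2]
gripper_width: 69.6
t 14.12 P [ 429.1 -405.7   13.9] toolx deg -92.98 tilt [-0. -1.  0.] j7 -0.99 F [-0.8  0.2  0.2] w 69.6
tool shift [-1.2  3.4 -1. ] norm 4
turn about tool y -0.001
```

View pics/v9.png

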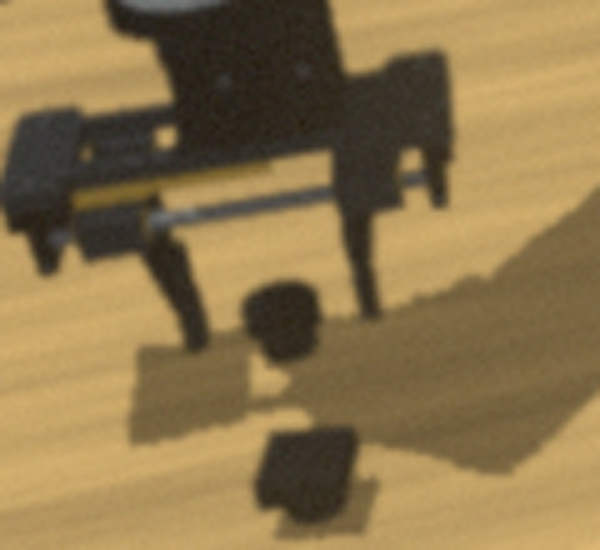

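```bash
python3 -m handwheel '[[[-1,3,-1,0],[0,0,0,0],[0,0,0,0],[0,0,0,0],[0,0,0,0],[0,0,0,0],[0,0,0,0]]]' 0 20;python3 go.py 428.2 -404.5 11 -92.9; python3 -m handwheel '[[[0,-10,0,0],[0,-20,0,0],[0,-30,0,0],[0,-30,0,0],[0,-10,0,0],[0,0,0,0],[0,0,0,0]]]';python3 go.py 643.8 23.7 107 -92.9
```

```text
clock: 14.75
eef_pos: [428.0, -404.6, 10.7]
orientation: [-0.487, 0.487, -0.513, 0.513]
force: [-1.1, -0.6, 0.8]
gripper_width: 35.4
t 14.75 P [ 428.  -404.6   10.7] toolx deg -92.99 tilt [ 0. -1.  0.] j7 -0.99 F [-1.1 -0.6  0.8] w 35.4
tool shift [-0.1 -0.3  0.2] norm 0
turn about tool y -0.002
clock: 15.33
eef_pos: [428.0, -404.7, 111.1]
orientation: [-0.487, 0.487, -0.513, 0.513]
force: [-1.1, 0.5, -0.8]
gripper_width: 35.4
t 15.33 P [ 428.  -404.7  111.1] toolx deg -92.99 tilt [ 0. -1.  0.] j7 -0.97 F [-1.1  0.5 -0.8] w 35.4
tool shift [-439.1    3.9  193.1] norm 480
turn about tool y -0.002
```

```bash
python3 - <<'E'
from h import *
im=manip.grab_frame("scene"); cv2.imwrite("pics/v10.png",cv2.resize(im[110:290,10:190],None,fx=3.3,fy=3.3,interpolation=2))
E
```

```text
(no output)
```

View pics/v10.png

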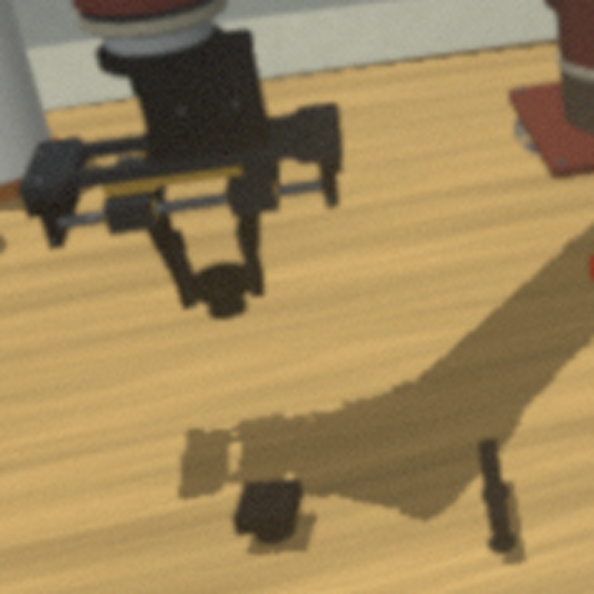

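```bash
python3 -m handwheel '[[[-20,0,9,0],[-34,0,15,0],[-36,0,16,0],[-36,0,16,0],[-36,0,16,0],[-36,0,16,0],[-36,0,16,0],[-36,0,16,0]]]';python3 -m handwheel '[[[-36,0,16,0],[-36,0,16,0],[-36,0,16,0],[-36,0,16,0],[-16,0,7,0],[-9,0,4,0],[0,0,0,0],[0,0,0,0]]]';python3 go.py 643.8 23.7 50 -92.9
```

```text
clock: 16.05
eef_pos: [561.3, -139.1, 108.8]
orientation: [0.486, -0.487, 0.514, -0.512]
force: [0.5, 0.3, -0.6]
gripper_width: 35.0
clock: 16.72
eef_pos: [644.7, 22.3, 109.3]
orientation: [0.486, -0.487, 0.513, -0.513]
force: [-0.5, -0.3, -0.8]
gripper_width: 35.1
t 16.72 P [644.7  22.3 109.3] toolx deg -93.02 tilt [ 0. -1. -0.] j7 -1.84 F [-0.5 -0.3 -0.8] w 35.1
tool shift [-1.4 59.3 -0.9] norm 59
turn about tool y -0.002
```

```bash
python3 -m handwheel '[[[-1,10,-1,0],[0,20,0,0],[0,25,0,0],[0,15,0,0],[0,5,0,0],[0,0,0,0],[0,0,0,0]]]';python3 go.py 643.8 23.7 17.5 -92.9; python3 - <<'E'
from h import *
im=manip.grab_frame("scene"); cv2.imwrite("pics/v11.png",cv2.resize(im[150:290,200:340],None,fx=4.2,fy=4.2,interpolation=2))
E
```

```text
clock: 17.3
eef_pos: [644.6, 23.5, 35.9]
orientation: [-0.486, 0.486, -0.513, 0.513]
force: [0.3, 0.1, -0.2]
gripper_width: 35.3
t 17.3 P [644.6  23.5  35.9] toolx deg -93.08 tilt [ 0. -1.  0.] j7 -1.87 F [ 0.3  0.1 -0.2] w 35.3
tool shift [-0.1 18.4 -0.8] norm 18
turn about tool y -0.003
```

View pics/v11.png

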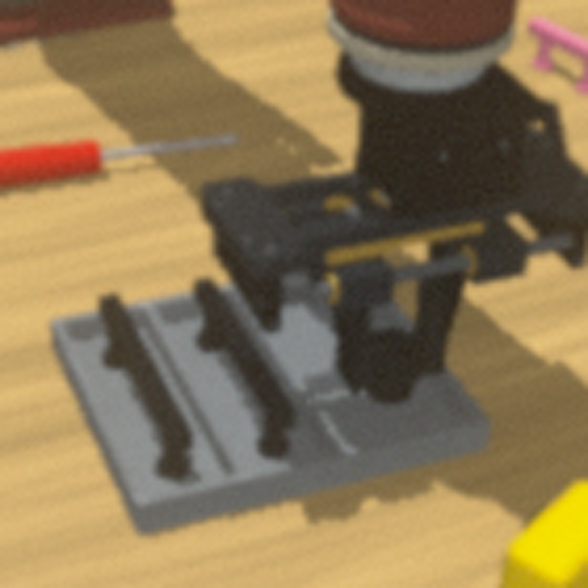

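```bash
python3 -m handwheel '[[[0,8,-1,0],[0,6,0,0],[0,3,0,0],[0,1,0,0],[0,0,0,0],[0,0,0,0]]]';python3 go.py 643.8 23.7 16.7 -92.9
```

```text
clock: 17.85
eef_pos: [643.7, 24.9, 17.6]
orientation: [0.487, -0.487, 0.513, -0.513]
force: [0.9, 0.0, 0.2]
gripper_width: 35.5
t 17.85 P [643.7  24.9  17.6] toolx deg -92.99 tilt [-0. -1.  0.] j7 -1.87 F [0.9 0.  0.2] w 35.5
tool shift [1.2 0.9 0.2] norm 1
turn about tool y -0.002
```

```bash
python3 -m handwheel '[[[1,1,0,0],[0,0,0,0],[0,0,0,0]]]';python3 -m handwheel '[[[0,0,0,0],[0,0,0,0],[0,-3,0,0],[0,-5,0,0],[0,-8,0,0],[0,0,0,0],[0,0,0,0]]]' 40; python3 go.py 643.8 23.7 60 -92.9;  python3 - <<'E'
from h import *
im=manip.grab_frame("scene"); cv2.imwrite("pics/v12.png",cv2.resize(im[150:290,200:340],None,fx=4.2,fy=4.2,interpolation=2))
E
```

```text
clock: 18.1
eef_pos: [643.8, 23.7, 16.8]
orientation: [-0.487, 0.487, -0.513, 0.513]
force: [-0.3, 0.6, 0.5]
gripper_width: 35.3
clock: 18.68
eef_pos: [644.2, 23.8, 33.6]
orientation: [-0.487, 0.486, -0.513, 0.513]
force: [-0.7, 1.2, 0.0]
gripper_width: 40.0
t 18.68 P [644.2  23.8  33.6] toolx deg -93.0 tilt [-0. -1.  0.] j7 -1.87 F [-0.7  1.2  0. ] w 40.0
tool shift [  0.1 -26.4  -0.4] norm 26
turn about tool y -0.002
```

View pics/v12.png

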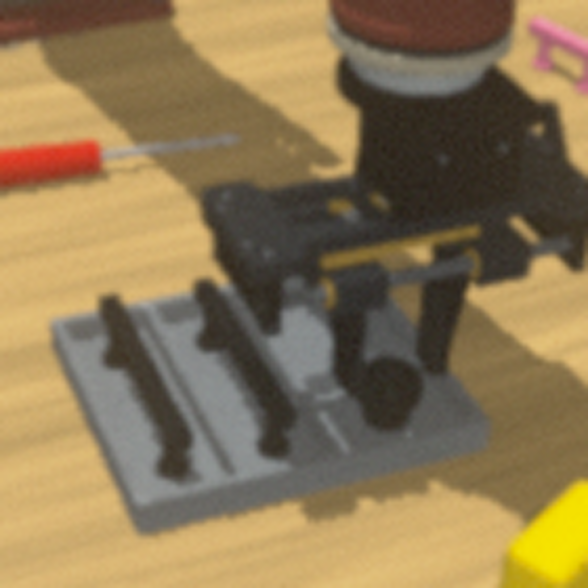

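```bash
python3 -m handwheel '[[[0,-15,0,0],[0,-30,0,0],[0,-35,0,0],[0,-30,0,-0.1],[0,0,0,-0.12],[0,0,0,-0.12],[0,0,0,-0.12],[0,0,0,-0.06]]]'; python3 go.py 567.7 408.8 140 -63; python3 - <<'E'
from h import *
for c in("top","scene"):
    im=manip.grab_frame(c); cv2.imwrite(f"pics/{c}13.png",im)
a=cv2.imread("pics/top13.png")[60:240,60:330]; 
cv2.imwrite("pics/v13.png",cv2.resize(a,None,fx=2.9,fy=2.9,interpolation=2))
E
```

```text
clock: 19.4
eef_pos: [643.4, 23.7, 142.5]
orientation: [-0.603, 0.604, -0.368, 0.368]
force: [-0.3, 0.4, -0.3]
gripper_width: 40.0
t 19.4 P [643.4  23.7 142.5] toolx deg -62.81 tilt [ 0. -1. -0.] j7 -1.34 F [-0.3  0.4 -0.3] w 40.0
tool shift [-377.2    2.5  108.6] norm 393
turn about tool y 0.003
```

View pics/v13.png

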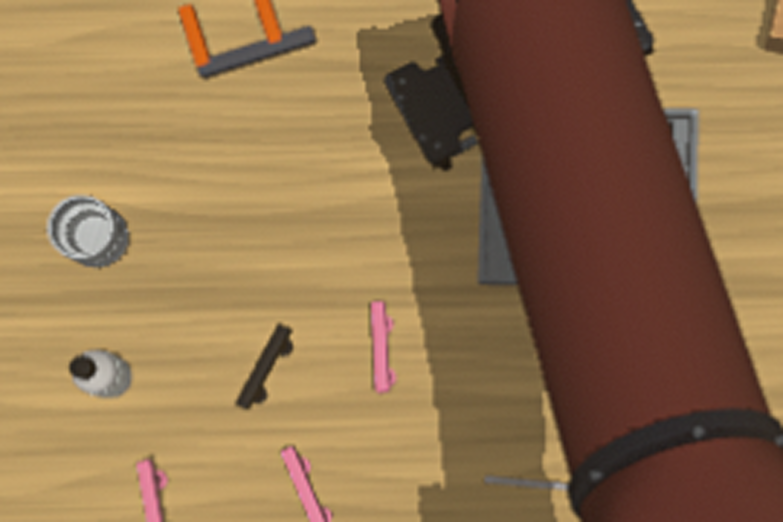

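```bash
python3 -m handwheel '[[[-25,0,7,0],[-38,0,11,0],[-38,0,11,0],[-38,0,11,0],[-38,0,11,0],[-38,0,11,0],[-38,0,11,0],[-38,0,11,0]]]' 80;python3 -m handwheel '[[[-38,0,11,0],[-30,0,9,0],[-18,0,5,0],[0,0,0,0],[0,0,0,0],[0,0,0,0]]]'; python3 go.py 567.7 408.8 100 -63; python3 - <<'E'
from h import *
im=manip.grab_frame("scene"); cv2.imwrite("pics/v14.png",cv2.resize(im[80:230,330:480],None,fx=4,fy=4,interpolation=2))
E
```

```text
clock: 20.17
eef_pos: [586.7, 323.1, 142.5]
orientation: [-0.602, 0.602, -0.371, 0.372]
force: [1.2, 0.1, -0.6]
gripper_width: 78.6
clock: 20.67
eef_pos: [571.3, 408.4, 142.2]
orientation: [-0.602, 0.602, -0.371, 0.371]
force: [0.7, 0.2, -0.2]
gripper_width: 80.2
t 20.67 P [571.3 408.4 142.2] toolx deg -63.33 tilt [ 0. -1. -0.] j7 -1.97 F [ 0.7  0.2 -0.2] w 80.2
tool shift [-2.  42.2 -3. ] norm 42
turn about tool y -0.006
```

View pics/v14.png

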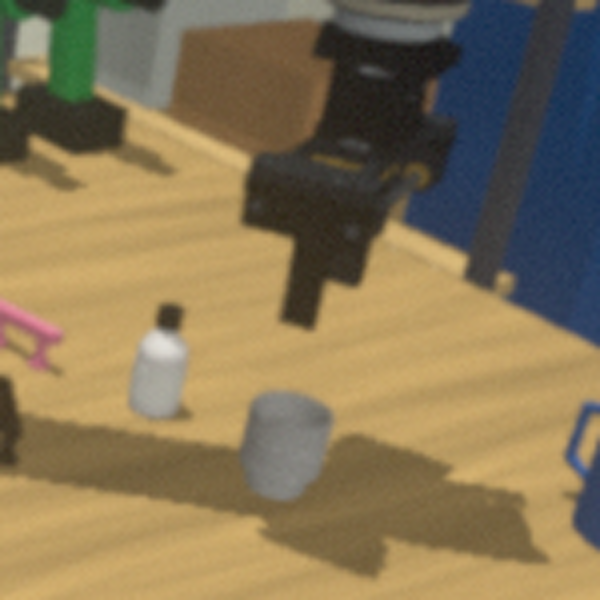

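```bash
python3 -m handwheel '[[[-2,10,-3,0],[0,20,0,0],[0,22,0,0],[0,12,0,0],[0,0,0,0],[0,0,0,0]]]'; python3 go.py 567.7 408.8 42.5 -63; python3 - <<'E'
from h import *
im=manip.grab_frame("scene"); cv2.imwrite("pics/v15.png",cv2.resize(im[100:230,340:470],None,fx=4.5,fy=4.5,interpolation=2))
E
```

```text
clock: 21.22
eef_pos: [567.2, 409.0, 78.0]
orientation: [-0.602, 0.603, -0.371, 0.371]
force: [0.3, 0.2, 0.1]
gripper_width: 80.1
t 21.22 P [567.2 409.   78. ] toolx deg -63.25 tilt [ 0. -1. -0.] j7 -2.0 F [0.3 0.2 0.1] w 80.1
tool shift [ 0.4 35.5  0.4] norm 36
turn about tool y -0.004
```

View pics/v15.png

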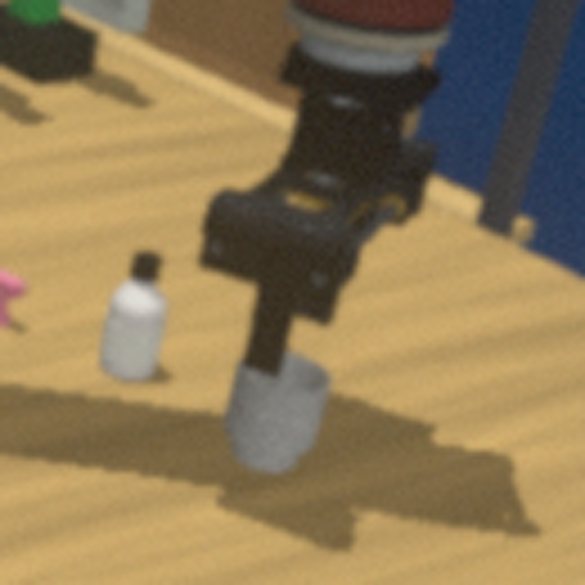

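```bash
python3 -m handwheel '[[[0,12,0,0],[0,12,0,0],[0,8,0,0],[0,3,0,0],[0,0,0,0],[0,0,0,0]]]'; python3 go.py 567.7 408.8 42.5 -63; python3 - <<'E'
from h import *
im=manip.grab_frame("scene"); cv2.imwrite("pics/v16.png",cv2.resize(im[100:230,340:470],None,fx=4.5,fy=4.5,interpolation=2))
E
```

```text
clock: 21.77
eef_pos: [567.2, 409.9, 43.4]
orientation: [-0.602, 0.602, -0.371, 0.37]
force: [0.3, -0.0, 0.4]
gripper_width: 80.1
t 21.77 P [567.2 409.9  43.4] toolx deg -63.19 tilt [-0. -1. -0.] j7 -2.01 F [ 0.3 -0.   0.4] w 80.1
tool shift [ 1.3  0.9 -0. ] norm 2
turn about tool y -0.003
```

View pics/v16.png

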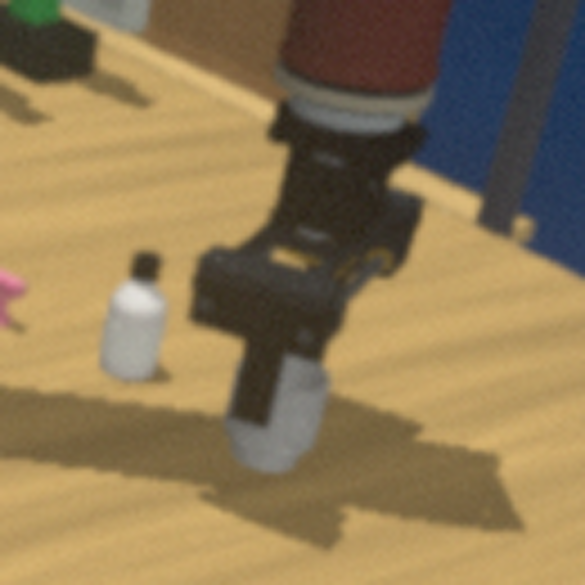

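```bash
python3 - <<'E'
from h import *
P,R=tool()
for k in(40,55): 
    for zz in(-9.5,9.5): print(k,zz,(proj("scene",P+k*R[:,0]+zz*R[:,2])-[340,100])*4.5)
print((proj("scene",[[567.7,408.8,61],[567.7,408.8,0],[567.7,408.8,39]])-[340,100])*4.5)
E
```

```text
40 -9.5 [[238.03611427 412.12060357]]
40 9.5 [[268.42142253 422.86147274]]
55 -9.5 [[228.6852254 421.7266713]]
55 9.5 [[259.32275225 432.67681961]]
[[281.66667228 368.83056357]
 [260.14523067 453.57987949]
 [273.80214722 399.98371548]]
```

```bash
python3 -m handwheel '[[[1,0,0,0],[0,0,0,0],[0,0,0,0]]]'; python3 -m handwheel '[[[0,0,0,0],[0,0,0,0],[0,0,0,0],[0,0,0,0],[0,0,0,0],[0,0,0,0]]]' 0 20; python3 go.py 567.7 408.8 42.5 -63; python3 -m handwheel '[[[0,-4,0,0],[0,-6,0,0],[0,-8,0,0],[0,-10,0,0],[0,-10,0,0],[0,-10,0,0],[0,0,0,0]]]'; python3 go.py 567.7 408.8 42.5 -63; python3 - <<'E'
from h import *
im=manip.grab_frame("scene"); cv2.imwrite("pics/v17.png",cv2.resize(im[100:230,340:470],None,fx=4.5,fy=4.5,interpolation=2))
E
```

```text
clock: 22.07
eef_pos: [568.0, 409.0, 44.0]
orientation: [0.602, -0.602, 0.37, -0.371]
force: [0.1, -0.4, -0.3]
gripper_width: 79.7
clock: 22.57
eef_pos: [567.8, 409.0, 43.6]
orientation: [0.602, -0.602, 0.371, -0.37]
force: [0.2, 0.2, 0.5]
gripper_width: 55.8
t 22.57 P [567.8 409.   43.6] toolx deg -63.2 tilt [-0. -1. -0.] j7 -2.01 F [0.2 0.2 0.5] w 55.8
tool shift [ 0.1  1.1 -0.1] norm 1
turn about tool y -0.003
clock: 23.15
eef_pos: [568.9, 410.1, 95.0]
orientation: [0.604, -0.601, 0.37, -0.371]
force: [-0.1, 1.2, -0.6]
gripper_width: 55.4
t 23.15 P [568.9 410.1  95. ] toolx deg -63.2 tilt [-0. -1.  0.] j7 -1.99 F [-0.1  1.2 -0.6] w 55.4
tool shift [ 0.7 52.5 -1.8] norm 53
turn about tool y -0.004
```

View pics/v17.png

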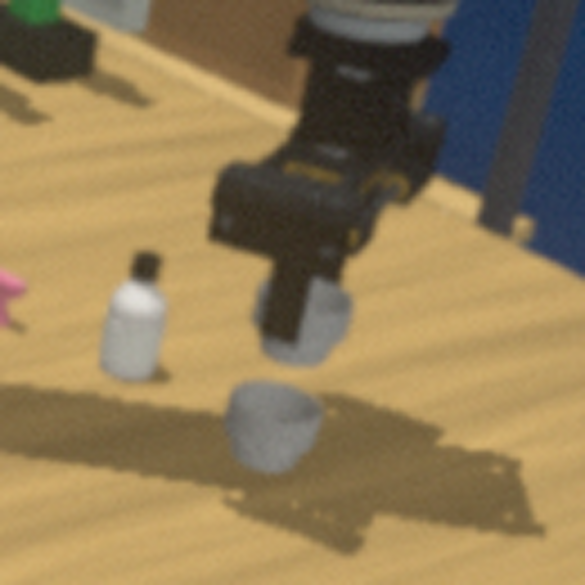

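```bash
python3 -m handwheel '[[[0,-15,0,0],[0,-15,0,0],[0,0,0,0]]]'; python3 go.py 565.9 27.6 125 -63
```

```text
clock: 23.45
eef_pos: [568.8, 410.0, 125.1]
orientation: [0.604, -0.601, 0.37, -0.371]
force: [1.0, 0.5, 0.2]
gripper_width: 56.0
t 23.45 P [568.8 410.  125.1] toolx deg -63.2 tilt [-0. -1.  0.] j7 -1.98 F [1.  0.5 0.2] w 56.0
tool shift [ 340.1   -0.9 -175. ] norm 382
turn about tool y -0.004
```

```bash
python3 -m handwheel '[[[18,0,-9,0],[30,0,-16,0],[33,0,-17,0],[33,0,-17,0],[33,0,-17,0],[33,0,-17,0],[33,0,-17,0],[33,0,-17,0]]]';python3 -m handwheel '[[[33,0,-17,0],[30,0,-15,0],[20,0,-10,0],[11,0,-6,0],[0,0,0,0],[0,0,0,0],[0,0,0,0]]]'; python3 go.py 565.9 27.6 60 -63
```

```text
clock: 24.12
eef_pos: [564.8, 130.2, 121.3]
orientation: [-0.602, 0.602, -0.371, 0.37]
force: [1.7, -0.8, -1.3]
gripper_width: 56.0
clock: 24.7
eef_pos: [564.8, 28.9, 121.5]
orientation: [0.603, -0.602, 0.37, -0.37]
force: [-0.4, 0.4, -1.2]
gripper_width: 55.7
t 24.7 P [564.8  28.9 121.5] toolx deg -63.06 tilt [-0. -1.  0.] j7 -1.34 F [-0.4  0.4 -1.2] w 55.7
tool shift [ 1.8 61.5  0.4] norm 62
turn about tool y -0.001
```

```bash
python3 -m handwheel '[[[1,15,0,0],[0,25,0,0],[0,20,0,0],[0,12,0,0],[0,0,0,0],[0,0,0,0]]]'; python3 go.py 565.9 27.6 28 -63; python3 - <<'E'
from h import *
im=manip.grab_frame("scene"); cv2.imwrite("pics/v18.png",cv2.resize(im[150:290,200:340],None,fx=4.2,fy=4.2,interpolation=2))
E
```

```text
clock: 25.2
eef_pos: [565.1, 27.1, 49.5]
orientation: [0.603, -0.603, 0.37, -0.37]
force: [-0.1, 0.2, -0.2]
gripper_width: 55.7
t 25.2 P [565.1  27.1  49.5] toolx deg -63.09 tilt [-0. -1. -0.] j7 -1.37 F [-0.1  0.2 -0.2] w 55.7
tool shift [-0.1 21.5  0.9] norm 22
turn about tool y -0.002
```

View pics/v18.png

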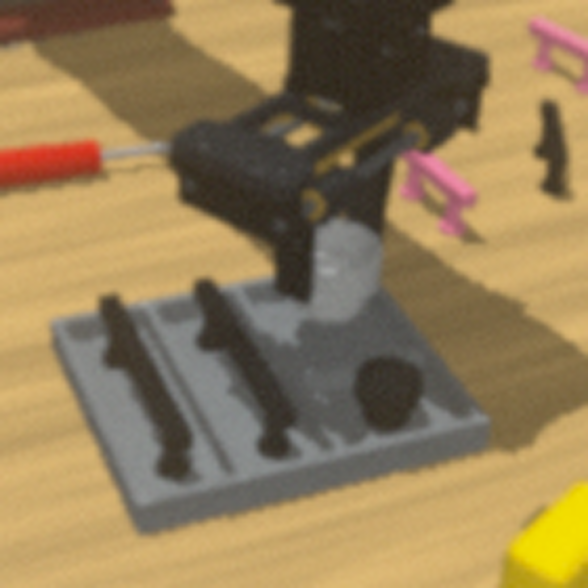

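```bash
python3 -m handwheel '[[[0,10,1,0],[0,6,0,0],[0,4,0,0],[0,2,0,0],[0,0,0,0],[0,0,0,0]]]'; python3 go.py 565.9 27.6 27.6 -63
```

```text
clock: 25.75
eef_pos: [566.3, 26.2, 27.6]
orientation: [0.602, -0.602, 0.37, -0.371]
force: [-0.3, -0.3, -0.5]
gripper_width: 55.7
t 25.75 P [566.3  26.2  27.6] toolx deg -63.2 tilt [ 0. -1.  0.] j7 -1.38 F [-0.3 -0.3 -0.5] w 55.7
tool shift [-1.5 -0.   0.3] norm 1
turn about tool y -0.004
```

Seated. I'll ease it down by 1 mm, open to 66 mm and lift straight up.

```bash
python3 -m handwheel '[[[0,1,0,0],[0,0,0,0]]]'; python3 -m handwheel '[[[0,0,0,0],[0,0,0,0],[0,0,0,0],[0,-5,0,0],[0,-10,0,0],[0,-20,0,0],[0,-30,0,0],[0,-35,0,0]]]' 66;  python3 -m handwheel '[[[0,-35,0,0],[0,-20,0,0],[20,0,0,0],[38,0,0,0],[38,0,0,0],[38,0,0,0],[38,0,0,0],[38,0,0,0]]]'; python3 -m handwheel '[[[38,0,-5,0],[38,0,-5,0],[38,0,-5,0],[25,0,-5,0],[0,0,0,0],[0,0,0,0],[0,0,0,0]]]'
python3 - <<'E'
from h import *
for c in("top","scene"):
    im=manip.grab_frame(c); cv2.imwrite(f"pics/{c}19.png",im)
cv2.imwrite("pics/v19.png",cv2.resize(cv2.imread("pics/scene19.png")[140:290,60:430],None,fx=2.1,fy=2.1,interpolation=2))
cv2.imwrite("pics/v20.png",cv2.resize(cv2.imread("pics/top19.png")[80:250,60:440],None,fx=2.1,fy=2.1,interpolation=2))
E
```

```text
clock: 25.92
eef_pos: [566.4, 26.1, 27.4]
orientation: [-0.602, 0.602, -0.37, 0.371]
force: [-3.4, -0.5, 9.6]
gripper_width: 55.7
clock: 26.58
eef_pos: [565.1, 26.2, 127.2]
orientation: [-0.602, 0.603, -0.371, 0.37]
force: [0.9, 0.5, -0.5]
gripper_width: 66.3
clock: 27.25
eef_pos: [661.5, -163.1, 182.8]
orientation: [0.602, -0.602, 0.37, -0.371]
force: [0.2, 0.0, -0.1]
gripper_width: 66.0
clock: 27.83
eef_pos: [705.9, -293.5, 182.0]
orientation: [0.603, -0.602, 0.37, -0.37]
force: [-0.2, 0.2, 0.2]
gripper_width: 66.0
```

View pics/v19.png

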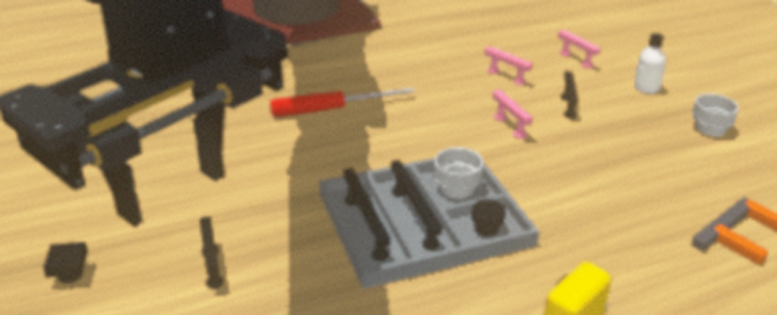

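View pics/v20.png

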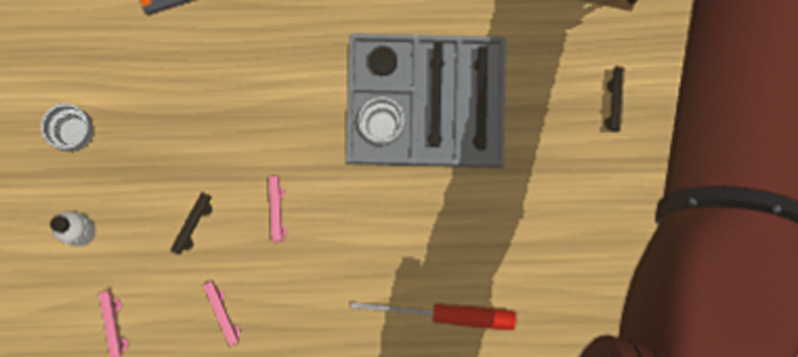

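```bash
python3 - <<'E'
import cv2,numpy as np
a=cv2.resize(cv2.imread("pics/scene19.png")[205:280,205:325],(560,350),interpolation=2)
b=cv2.resize(cv2.imread("pics/scene19.png")[170:220,380:420],(220,275),interpolation=2)
c=np.zeros((350,790,3),np.uint8); c[:,:560]=a; c[:275,565:785]=b; cv2.imwrite("pics/v21.png",c)
E
```

```text
(no output)
```

View pics/v21.png

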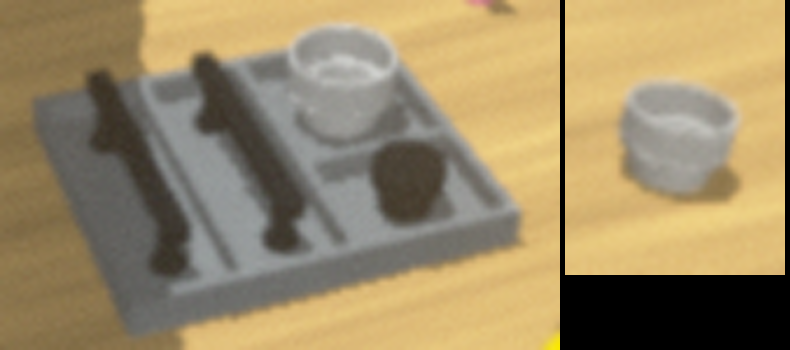

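The enlarged crop shows both long handles on their feet in the lanes, at about (140,170) and (250,150). The cup is upright in the larger well (343,80) and the knob upright in the smaller well (408,180). The lower cup still stands on the bench, in the right-hand panel at about (680,135).

```bash
python3 - <<'E'
from station import manip
print(manip.hand_in(), manip.observe()["clock"])
E
```

```text
the job is handed in; nothing more can be done
the job is handed in; nothing more can be done
```

I built the kit in the grey tray and handed the job in at about 28 s on the robot's clock. Each long bar handle stands on its feet in its own lane. The round knob is upright in the smaller well, and the top cup alone is upright in the larger well.

The last pictures from both cameras, taken with the gripper clear of everything, agree with this. They also show both short handles, the square knob, the lower cup and the pink look-alikes still standing in place. Those final checks were by eye, and none failed. The largest contact force reported was about 10 N, while seating the cup.

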